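# Set the kickstand of a fuel-sample sight panel and hold the panel upright

## Task

The white sight panel on the bench lies tipped forward on its buffers. Leave it lying there while you flip its yellow kickstand over centre until it drops fully down; only then take the panel by the steel bar at its top, swing it up, and keep holding it by that bar, still and upright (neither tipping forward nor leaning back on the kickstand), so a reading can be taken. Finish while still holding it, and leave the bottles, brass fittings and samplers where they stand.

Things in the scene. Friction and masses are not known exactly. Their poses are not given: they have to be found in the camera images.
- stand: grey base plate, 200 x 230 x 16 mm, fixed; place and heading vary. Origin: on the bench straight below the panel's hinge axis, mid-width. y runs along the hinge axis, +y is the kickstand's side; -x is the front, to which the panel tips; z up. Hinge cheeks 55 mm high; buffer posts 92 mm high, 88 mm in front of the hinge; the kickstand swings clear of them
- hinge_mid (a point): middle of the panel's hinge axis, 35 mm above the bench; axes as stand. The white panel is 178 mm wide between two black uprights (204 mm over their outsides); its top edge is 158 mm from the hinge axis, which leaves a 48 mm gap under the grip bar
- frame (a joint): angle of the sight panel (rad): 0 upright, negative tipped forward (stand's -x), positive leaning back. It starts on its forward buffers at -0.65 and can go back to 0.16, where the lowered kickstand's peg meets the bench. Panel, bar and kickstand weigh 0.9 to 1.3 kg together; the panel does not stay upright by itself
- grip_bar: steel round bar across the top of the panel, 18 mm thick, parallel to the hinge axis, 215 mm from it in the panel's plane; 174 mm long, between the uprights. Origin: centre of the bar; y along the bar. The bar is a sleeve that turns freely about its own axis, so gripping fingers may keep pointing down while the panel swings up
- kickstand (a joint): angle of the yellow kickstand leg about its hub, relative to the panel (rad): 0 folded up, parallel to the uprights, pointing away from the hinge; grows as the leg swings over the top towards the stand's +x and down; 2.51 fully down. Its end is weighted (0.15 kg): about 0.6 N at the peg moves it; past centre (leg upright, 0.65 while the panel lies on its buffers) it drops down by itself within about 2 s
- hub_mid (a point): centre of the kickstand's hub: on the panel, 100 mm from the hinge axis in the panel's plane and 132 mm to the stand's +y side of the panel's middle; the kickstand turns here about an axis parallel to the hinge
- kick_peg (a point): middle of the black rubber peg at the free end of the kickstand leg: 18 mm thick, parallel to the hinge axis and sticking out to the stand's +y side; 46 mm of it is free beside the 8 mm thick leg. The peg's centre line is 140 mm from the hub's axis, and this point lies 24 mm to the +y side of the leg's middle
- bottle_a: white plastic sample bottle, 56 mm across, 130 mm high, loose; origin at the centre of its underside. A bystander
- bottle_b: white plastic sample bottle, 56 mm across, 130 mm high, loose; origin at the centre of its underside. A bystander
- brass_a: small brass fitting, 36 mm across, 64 mm high, loose; origin at the centre of its underside. A bystander
- brass_b: small brass fitting, 36 mm across, 64 mm high, loose; origin at the centre of its underside. A bystander
- sampler_a: black and aluminium sampler, 44 mm across, 110 mm high, loose; origin at the centre of its underside. A bystander
- sampler_b: black and aluminium sampler, 44 mm across, 110 mm high, loose; origin at the centre of its underside. A bystander

How it is judged:
By the outcome, as a careful person would: the job done as asked, in the order asked, and still so for the second after the job is handed in, while the arm keeps its last pose, push and grip.
It also fails if it takes over 51 s, if anything falls off the work surface, if the arm or the gripper's body presses on something with over 40 N, if the wrist force passes 120 N, or if a joint passes its speed limit or range.

## Robot

A 6-joint arm with a two-finger parallel gripper is mounted at the origin on the work surface. World frame = base frame: x ahead of the robot, y to its left, z up, the work surface at z = 0. Lengths are in mm, angles in rad, forces in N, time in s.
With the tool pointing down it reaches from about 275 to 1000 mm from the base axis. Payload 8.4 kg.
Tool frame: the origin (TCP) lies on the mounting face of the last link; the fingertips stand 173 mm ahead of it and the grasp point (between the pads) lies 155 mm ahead of it; z points along the fingers, y is the direction in which the jaws open and shut (so a half turn about z gives the same grasp; the last joint's range is limited). The gripper opens to 85 mm and grips with 20 to 120 N. Pads are 22 mm wide; open, the fingers measure 114 mm over their backs; the gripper's body (76 mm by 85 mm) begins 54 mm behind the grasp point. The pads swing forward as they close: fully open they stand 13 mm farther back than shut.
Start: joints at [1.099, 0.353, 1.633, -0, 1.155, -0.002], TCP at [282.942, 557.291, 404.681] pointing down, gripper open.
Joint ranges: [-2.63, 2.63], [-0.92, 2.1], [0.06, 2.66], [-1.3, 4.44], [0, 2.69], [-3.02, 3.02]. Speed limits (rad/s): [2.22, 2.22, 2.79, 3.14, 3.14, 3.14].

## Interface

Orientations are given as [roll, pitch, yaw] about the fixed x, y, z axes, in that order (R = Rz(yaw) Ry(pitch) Rx(roll)).
In Python, from rig import r, grab_frame, spotter gives the robot as it stands.
- The arm moves only by the tool apply_moves, never from a script. Its argument "motion" is text: rows parted by semicolons, each of 5 numbers parted by spaces: the opening, from -1 (shut) to 1 (fully open), then the shift along the tool's x, y, z as a fraction of full scale, then the turn about the tool's z as a fraction of full scale. In form: hand x y z twist; .... A call has 1 to 20 rows; each row is the pose to reach, as a shift and turn from the pose commanded when the call began, along the tool's axes at that moment, turning the shorter way round; what a row does not reach only later rows make up. Full scale, the value 1, is 1 m for a shift and pi rad for a turn. A row lasts 1/12 s, in which the tool goes at most 41.7 mm and 7.16 degrees, less where a joint would pass 70% of its speed; a pose out of reach is approached as far as the arm can. A call with a number of a shift or a turn outside -1 to 1 is refused whole. A call with a gripper value outside its range is refused whole. The fingers move at their own pace and stop on an object; "squeeze" is the grip in N (left out, the last holds). Time passes only in rows, so rows that repeat a pose let the fingers close. It gives the time, the measured TCP pose, the force and the opening at its end, in the units of the state.
- r.sense(): the state, without advancing time (a new reading comes with each control period).
- grab_frame(name): name is "side" or "top" or "wrist"; returns a dict with "img" (384x512x3 uint8, red, green, blue), "fx", "fy", "cx", "cy" (pixels), "dist_coeffs" ([k1, k2, p1, p2, k3] as OpenCV has them; the pictures are not rectified), "R" (3x3) and "t" (3): a world point X has camera coordinates R X + t. Camera axes: x right, y down, z forward; pixel columns grow to the right and rows downward; lengths in mm; the calibration is good to about 2 mm. A picture is of the moment at which its call begins. There is no depth.
- r.sign_off(): hands the job in, once; it reports no verdict.
Trained networks look in the newest picture that a camera, given by its name, has taken for a name from the list of things; names that differ only in an ending like _2 or _b are one class to them, and where a whole thing is asked for, a point or a joint stands for the part that bears it (a point fixed in the world has none). Each returns a list of dicts, best first, with "conf" (0 to 1); they miss things now and then, are a little off and sometimes report something else, mostly with a low value. They report only what shows in the picture. A call takes as long as a camera call.
- spotter.boxes_of(query, camera): "point" ([x, y, z] in mm, in world coordinates, good to about 4 mm: the middle of the surface that is visible of it).
- spotter.place_of(query, camera): "point" ([x, y, z] in mm, in world coordinates, good to about 4 mm: a listed point, or the origin of a listed thing).
The state is a dict: "clock": time; "qpos": joint angles; "qvel": joint speeds; "joint_efforts": joint torques, N m; "eef_pos": TCP position; "tcp_rot": TCP orientation; "contact_force": force on the tool from outside, world axes, zero at the start; "wrist_torque": the same for the moment, N m; "opening": opening from 0.0 (shut) to 1.0 (fully open).
Only numpy, scipy, OpenCV 4.12 (cv2) and the standard library are available. Lean on these libraries where they do the work, as an engineer would, in place of code of your own. Each camera call takes 0.05 s, during which the arm holds its last target.

## Working session

There is one attempt and no reset: what is moved stays moved. The work goes in short steps, Python scripts to look and compute and a tool call to move; the robot and the scene stay as the last step left them, time stands still between calls to the robot, and variables do not carry over. Pictures are saved under pics/ and viewed, and the job is handed in when it is done.

Besides the shell and the picture viewer there is one more tool, called as name(argument=value, ...) on one line, values as JSON. apply_moves: Moves the arm, as the interface text tells. Its arguments: {"type":"object","properties":{"motion":{"type":"string"},"squeeze":{"type":"number"}},"required":["motion"]}

```bash
mkdir -p pics; ls
python3 - <<'E'
from rig import r, grab_frame, spotter
import cv2
s=r.sense(); print(s)
for n in ["side","top","wrist"]:
    f=grab_frame(n); cv2.imwrite(f"pics/{n}0.png",cv2.cvtColor(f["img"],cv2.COLOR_RGB2BGR))
    print(n,f["fx"],f["dist_coeffs"],f["R"],f["t"])
    if n!="wrist":
        for q in ["stand","hinge_mid","grip_bar","hub_mid","kick_peg","bottle_a","brass_a","sampler_a"]:
            print(q,[( [round(v) for v in d["point"]],round(d["conf"],2)) for d in spotter.place_of(q,n)[:4]])
print(r.sense()["clock"])
E
```

```text
pics
{'clock': 0.0, 'qpos': array([ 1.09858613e+00,  3.53680512e-01,  1.63413543e+00, -1.25215396e-06,
        1.15521879e+00, -2.42869843e-03]), 'qvel': array([-1.94869486e-04, -2.52942610e-05,  9.20729843e-05,  1.05155423e-03,
       -1.01029521e-03, -2.59101572e-03]), 'joint_efforts': array([ 8.52417506e-04, -6.05226946e+01, -3.42062902e+01, -6.57263786e-05,
        9.52901988e-03,  5.96473160e-05]), 'eef_pos': array([282.84125486, 557.07416914, 403.94074297]), 'tcp_rot': array([-3.14015058e+00, -2.35752684e-06,  2.67181166e+00]), 'contact_force': array([-0.76270021,  0.28468383, -0.35442394]), 'wrist_torque': array([-0.00446403, -0.00569636, -0.014479  ]), 'opening': 0.9986533721873069}
side 383.2529751814278 [0.02593129 0.         0.         0.         0.        ] [[ 0.04294818 -0.99888673 -0.01951275]
 [-0.70357849 -0.01637322 -0.71042891]
 [ 0.70931852  0.04424038 -0.70349842]] [ 56.40262095 558.09844429 628.9794114 ]
stand [([615, 53, 0], 0.96)]
hinge_mid []
grip_bar [([491, 52, 207], 0.61)]
hub_mid []
kick_peg [([463, 204, 226], 0.83)]
bottle_a [([560, -168, 3], 0.67), ([704
[... 398 characters left out ...]
717]
stand [([615, 50, 2], 0.87)]
hinge_mid [([615, 60, 36], 0.81)]
grip_bar [([488, 51, 210], 0.94)]
hub_mid [([548, 188, 115], 0.84)]
kick_peg [([464, 209, 227], 0.53), ([528, 270, -2], 0.41), ([616, 61, 38], 0.3)]
bottle_a [([701, -129, 0], 0.86), ([561, -166, 3], 0.76)]
brass_a [([529, 270, 1], 0.61), ([592, 297, -1], 0.57)]
sampler_a [([473, 438, 0], 0.77), ([574, 420, 2], 0.77), ([591, 298, 1], 0.62)]
wrist 342.23644421412286 [-0.08246643  0.          0.          0.          0.        ] [[ 4.51609888e-01  8.92215470e-01  2.54873527e-04]
 [ 8.48566557e-01 -4.29604476e-01  3.08828096e-01]
 [ 2.75650699e-01 -1.39253545e-01 -9.51117838e-01]] [-624.96391577  -40.77085204  379.13551947]
0.95
```

View pics/side0.png

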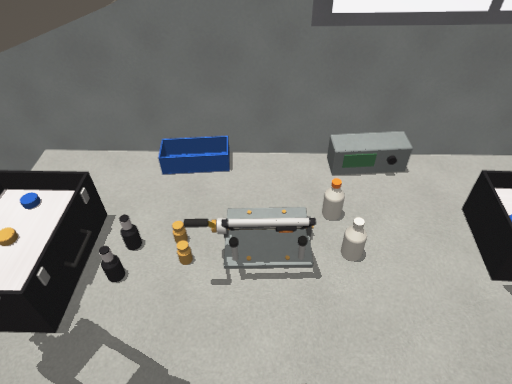

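View pics/top0.png

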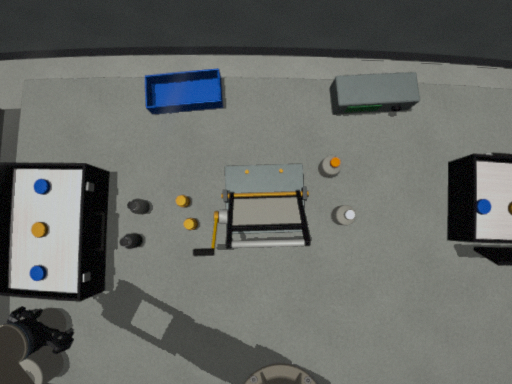

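View pics/wrist0.png

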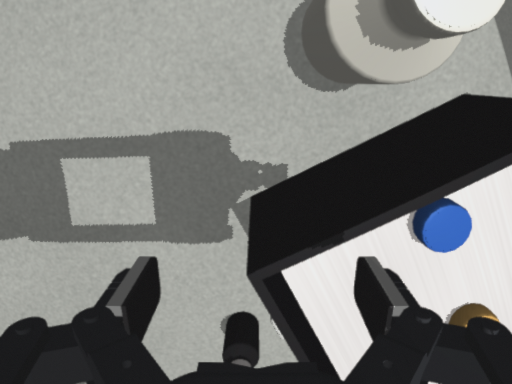

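Run:
```python
import cv2
a=cv2.imread("pics/top0.png")[155:265,180:320]; cv2.imwrite("pics/topc.png",cv2.resize(a,None,fx=5.5,fy=5.4,interpolation=cv2.INTER_CUBIC))
a=cv2.imread("pics/side0.png")[195:275,175:325]; cv2.imwrite("pics/sidec.png",cv2.resize(a,None,fx=5,fy=5,interpolation=cv2.INTER_CUBIC))
```

```text
(no output)
```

View pics/topc.png

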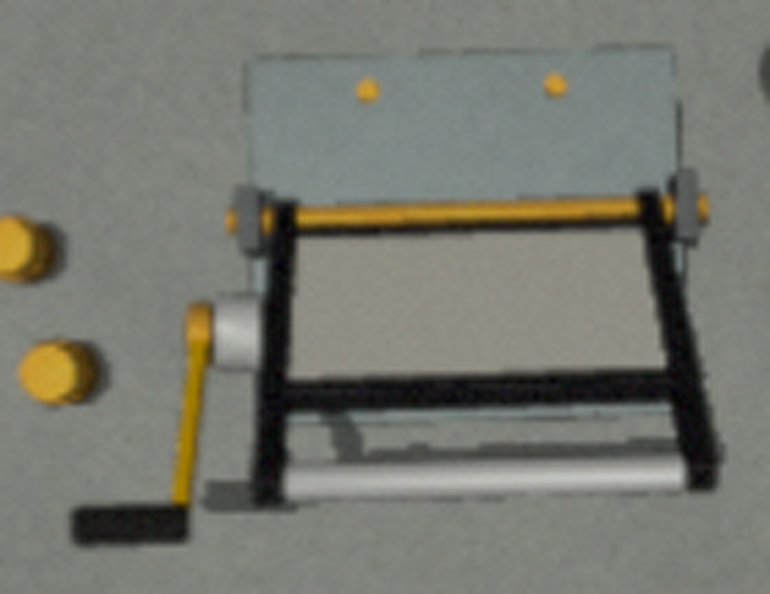

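View pics/sidec.png

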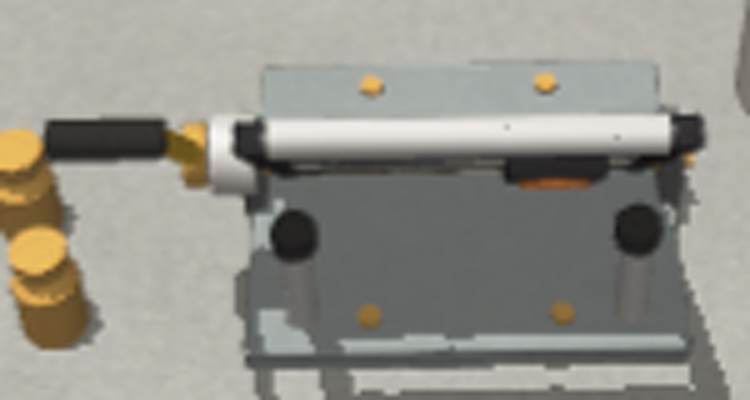

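```bash
cat > fit.py <<'E'
from rig import r, grab_frame, spotter
import cv2, numpy as np
from scipy.optimize import least_squares
def proj(f,X):
    p,_=cv2.projectPoints(np.array(X,float).reshape(-1,1,3),cv2.Rodrigues(np.array(f["R"]))[0],np.array(f["t"],float),np.array([[f["fx"],0,f["cx"]],[0,f["fy"],f["cy"]],[0,0,1]]),np.array(f["dist_coeffs"]))
    return p.reshape(-1,2)
def W(p,X):
    x,y,a=p[:3];c,s=np.cos(a),np.sin(a);X=np.array(X,float)
    return np.c_[x+c*X[:,0]-s*X[:,1],y+s*X[:,0]+c*X[:,1],X[:,2]]
E
python3 - <<'E'
from fit import *
T=grab_frame("top");S=grab_frame("side")
th=.65;s,c=np.sin(th),np.cos(th)
tp=lambda u,v:(180+u/5.5-.4,155+v/5.4-.4)
sp=lambda u,v:(175+u/5-.4,195+v/5-.4)
def res(p,full=False):
    L=p[3]
    bx,bz=-215*s,35+215*c; px,pz=-240*s,35+240*c
    M=[(bx,87,bz),(bx,-87,bz),(px,L+23,pz),(px,L-23,pz),(0,131+p[4]-p[4],35)]
    M=M[:4]
    t=proj(T,W(p,M+[(p[5],115,16),(p[5],-115,16)])); q=proj(S,W(p,M))
    mt=[tp(287,480),tp(685,473),tp(72,526),tp(188,524),tp(248,60),tp(675,47)]
    mq=[sp(265,135),sp(672,133),sp(45,139),sp(165,139)]
    e=np.r_[(t-mt),(q-mq)]
    return e if full else e.ravel()
o=least_squares(res,[615,52,0,156,0,100],loss="soft_l1")
print(o.x); print(res(o.x,True).round(1))
p=o.x
print("bar",W(p,[(-215*s,0,35+215*c)]),"peg",W(p,[(-240*s,p[3],35+240*c)]),"hub",W(p,[(-100*s,132,35+100*c)]))
E
```

```text
[ 6.16919270e+02  5.55503587e+01  4.87097086e-02  1.53734842e+02
 -7.48192633e-02  8.90808388e+01]
[[-0.1  0.5]
 [-0.3 -0.3]
 [ 0.8 -0.2]
 [-0.9 -0.2]
 [-0.2 -0.1]
 [ 0.3  0.1]
 [ 0.7  0.9]
 [-0.4 -0.1]
 [ 1.1  0.1]
 [-1.1 -0.3]]
bar [[486.95851965  49.2149972  206.15801669]] peg [[464.36138605 202.0308267  226.06011165]] hub [[550.04526985 184.44711596 114.60837985]]
```

apply_moves(motion="-1 -0.03 -0.027 0 0.04; -1 -0.06 -0.054 0 0.08; -1 -0.09 -0.081 0 0.12; -1 -0.12 -0.108 0 0.16; -1 -0.15 -0.134 0 0.2; -1 -0.18 -0.161 0 0.24; -1 -0.21 -0.188 0 0.28; -1 -0.24 -0.215 0.006 0.31; -1 -0.265 -0.237 0.012 0.335; -1 -0.281 -0.252 0.02 0.335; -1 -0.281 -0.252 0.02 0.335; -1 -0.281 -0.252 0.02 0.335")

```text
clock: 2.05
eef_pos: [419.6, 204.5, 384.6]
tcp_rot: [-3.141, 0.0, 1.617]
contact_force: [1.1, 0.3, 0.3]
opening: -0.001
```

Run:
```python
from fit import *
s=r.sense(); print(s["clock"],s["eef_pos"],s["tcp_rot"],s["contact_force"],s["opening"])
for n in ["top","side"]:
    f=grab_frame(n); 
    a=cv2.cvtColor(f["img"],cv2.COLOR_RGB2BGR)[150:300,150:350];cv2.imwrite(f"pics/{n}1.png",cv2.resize(a,None,fx=3.8,fy=3.8))
```

```text
2.05 [419.62510738 204.46920542 384.55504361] [-3.14105664e+00  3.74857754e-05  1.61689611e+00] [1.12743586 0.34708387 0.28494116] -0.0007146719345090285
```

View pics/side1.png

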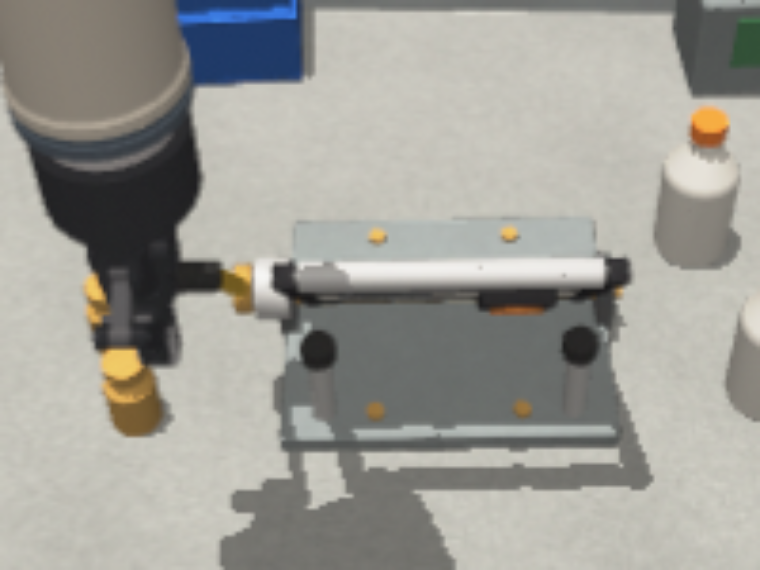

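View pics/top1.png

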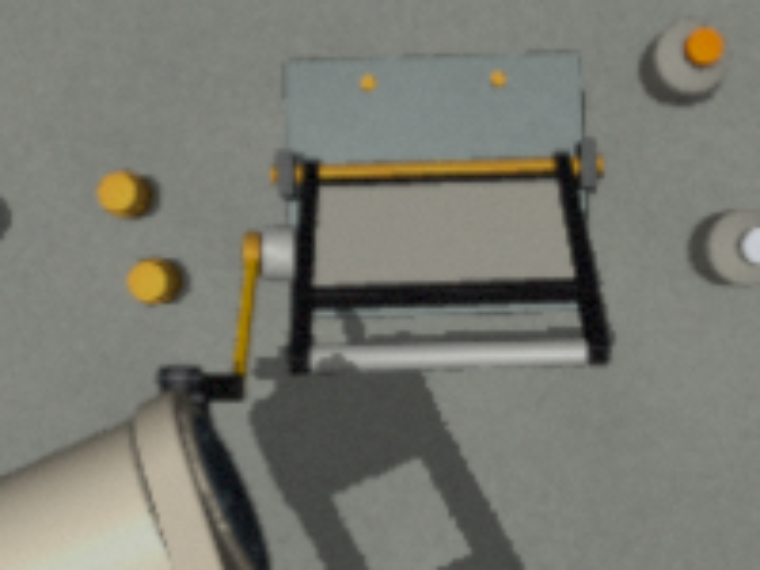

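apply_moves(motion="-1 0 0.01 0 0; -1 0 0.02 0 0; -1 0 0.03 -0.004 0; -1 0 0.04 -0.01 0; -1 0 0.05 -0.014 0; -1 0 0.06 -0.018 0; -1 0 0.07 -0.021 0; -1 0 0.08 -0.023 0; -1 0 0.09 -0.025 0; -1 0 0.1 -0.026 0; -1 0 0.11 -0.026 0; -1 0 0.12 -0.026 0; -1 0 0.128 -0.026 0; -1 0 0.128 -0.026 0")

```text
clock: 3.32
eef_pos: [548.8, 211.6, 410.4]
tcp_rot: [3.141, 0.0, 1.619]
contact_force: [-0.2, -0.6, -0.4]
opening: -0.003
```

Run:
```python
from fit import *
for n in ["side","top"]:
    f=grab_frame(n); 
    print([(d["point"],d["conf"]) for d in spotter.place_of("kick_peg",n)[:2]])
    a=cv2.cvtColor(f["img"],cv2.COLOR_RGB2BGR)[120:280,150:350];cv2.imwrite(f"pics/{n}2.png",cv2.resize(a,None,fx=3.6,fy=3.6))
s=r.sense(); print(s["clock"],s["eef_pos"],s["contact_force"])
```

```text
[([581.3, 212.3, 250.5], 0.69), ([529.1, 268.3, -0.6], 0.68)]
[([605.7, 216.1, 243.3], 0.59)]
3.5167 [546.87902075 211.56992245 410.47487647] [-0.28782259 -0.34600319  0.19900965]
```

View pics/side2.png

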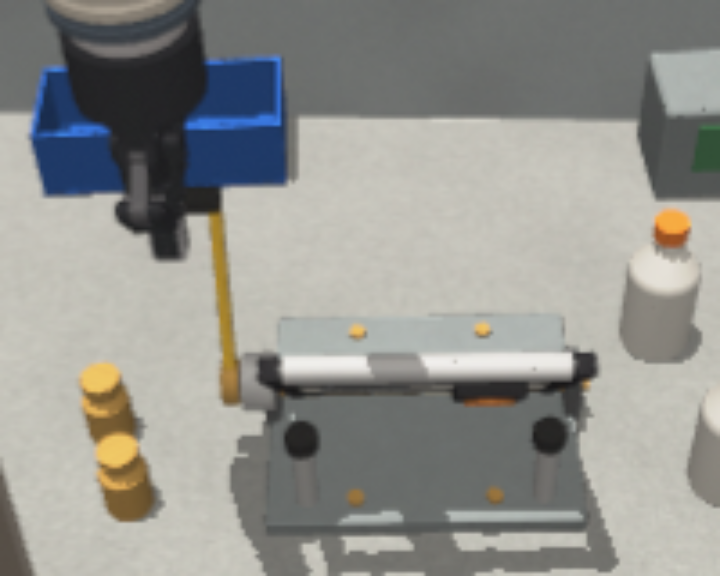

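View pics/top2.png

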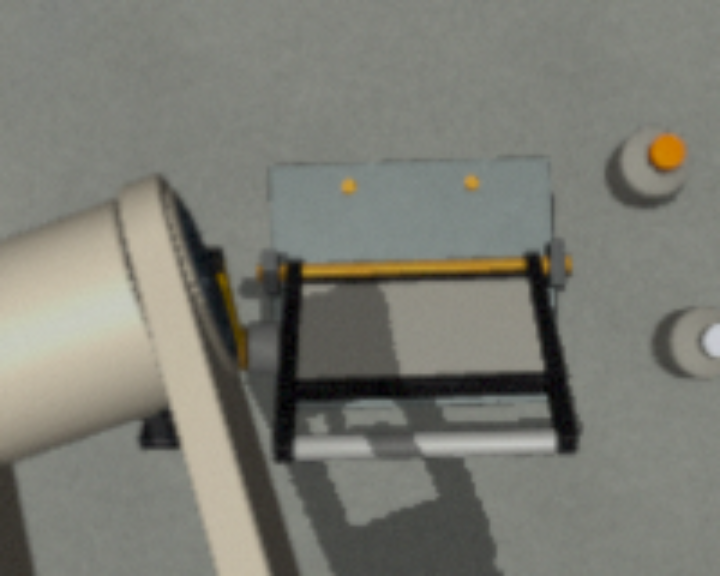

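apply_moves(motion="-1 0 -0.005 -0.02 0; 0 -0.01 -0.01 -0.03 0; 1 -0.03 -0.015 -0.03 0; 1 -0.05 -0.025 -0.03 0; 1 -0.07 -0.032 -0.03 0; 1 -0.09 -0.04 -0.03 0; 1 -0.11 -0.05 -0.03 0; 1 -0.13 -0.058 -0.03 0; 1 -0.15 -0.066 -0.03 0; 1 -0.159 -0.069 -0.03 0; 1 -0.159 -0.069 -0.03 0; 1 -0.159 -0.069 -0.03 0; 1 -0.159 -0.069 -0.03 0; 1 -0.159 -0.069 -0.03 0")

```text
clock: 4.68
eef_pos: [486.4, 50.2, 440.7]
tcp_rot: [3.141, -0.0, 1.62]
contact_force: [-0.1, -0.1, -0.0]
opening: 0.997
```

Run:
```python
from fit import *
for n in ["side","top","wrist"]:
    f=grab_frame(n); 
    for q in ["kick_peg","grip_bar"]: print(n,q,[(d["point"],d["conf"]) for d in spotter.place_of(q,n)[:2]])
    a=cv2.cvtColor(f["img"],cv2.COLOR_RGB2BGR)
    if n!="wrist": a=cv2.resize(a[120:280,150:350],None,fx=3.6,fy=3.6)
    cv2.imwrite(f"pics/{n}3.png",a)
s=r.sense(); print(s["clock"],s["eef_pos"],s["tcp_rot"],s["contact_force"])
```

```text
side kick_peg [([678.5, 219.4, 76.3], 0.57)]
side grip_bar [([485.3, 50.8, 207.9], 0.87), ([616.2, 57.1, 30.4], 0.71)]
top kick_peg [([680.3, 217.5, 75.4], 0.65)]
top grip_bar []
wrist kick_peg [([681.8, 220.7, 70.5], 0.74)]
wrist grip_bar [([481.8, 48.5, 207.4], 0.58)]
5.1333 [486.10000136  49.54838992 440.63698753] [-3.14150150e+00  1.53842309e-07  1.61954486e+00] [-0.34148847 -0.12033214  0.00042235]
```

View pics/side3.png

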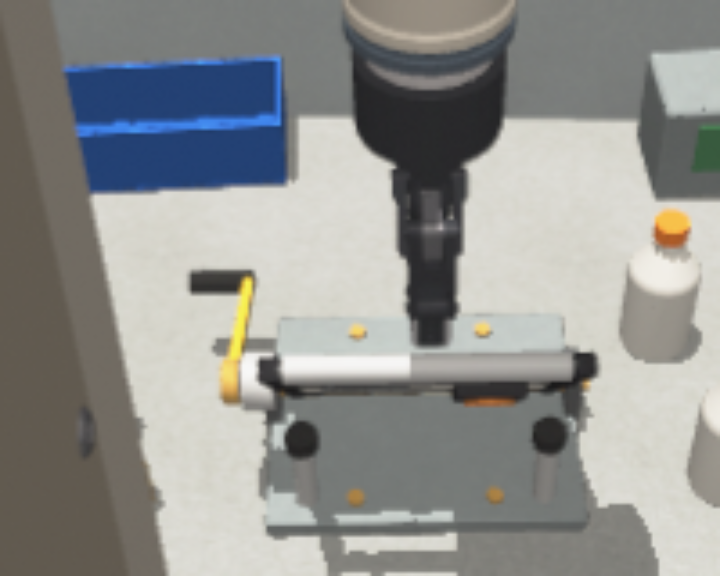

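View pics/top3.png

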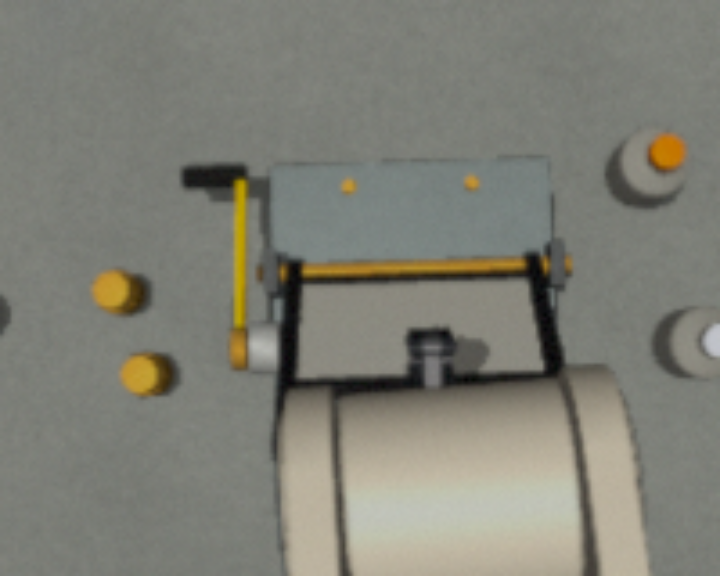

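View pics/wrist3.png

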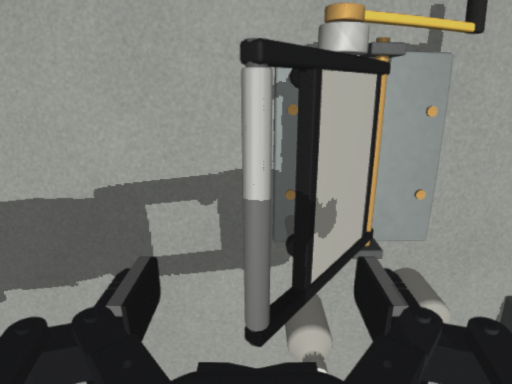

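apply_moves(motion="1 0 0 0.015 0; 1 0 0 0.03 0; 1 0 0 0.045 0; 1 0 0 0.06 0; 1 0 0 0.072 0; 1 0 0 0.08 0; 1 0 0 0.08 0; 1 0 0 0.08 0; 0.3 0 0 0.08 0; 0 0 0 0.08 0; -0.3 0 0 0.08 0; -1 0 0 0.08 0; -1 0 0 0.08 0; -1 0 0 0.08 0; -1 0 0 0.08 0; -1 0 0 0.08 0; -1 0 0 0.08 0; -1 0 0 0.08 0", squeeze=50)

```text
clock: 6.63
eef_pos: [486.0, 49.4, 361.0]
tcp_rot: [-3.142, 0.0, 1.619]
contact_force: [-3.5, -0.1, 5.5]
opening: 0.191
```

Run:
```python
from fit import *
s=r.sense(); print(s["clock"],s["eef_pos"],s["tcp_rot"],s["contact_force"],s["wrist_torque"],s["opening"])
for n in ["side","wrist"]:
    f=grab_frame(n); 
    a=cv2.cvtColor(f["img"],cv2.COLOR_RGB2BGR)
    if n!="wrist": a=cv2.resize(a[120:280,150:350],None,fx=3.6,fy=3.6)
    cv2.imwrite(f"pics/{n}4.png",a)
```

```text
6.6333 [486.00439168  49.43923943 361.01924157] [-3.14152465e+00  2.56655363e-05  1.61942284e+00] [-3.48620105 -0.0850073   5.48488633] [-0.03947291  0.43576413  0.01510218] 0.1906659343807631
```

View pics/side4.png

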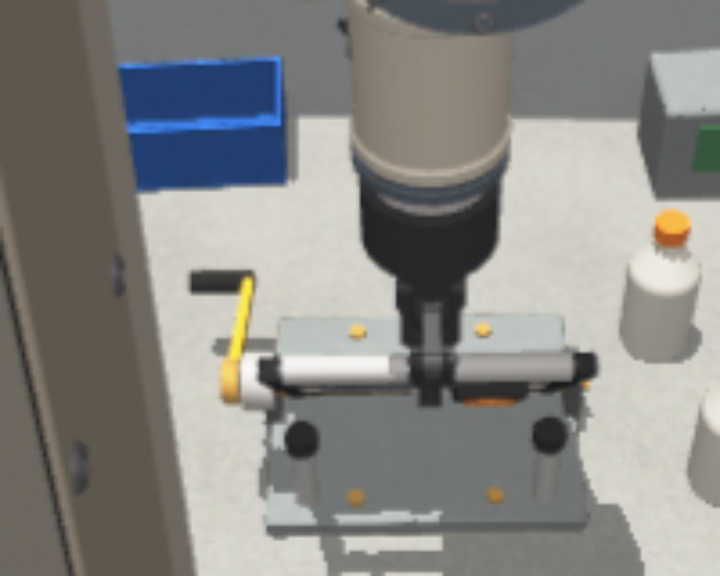

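View pics/wrist4.png

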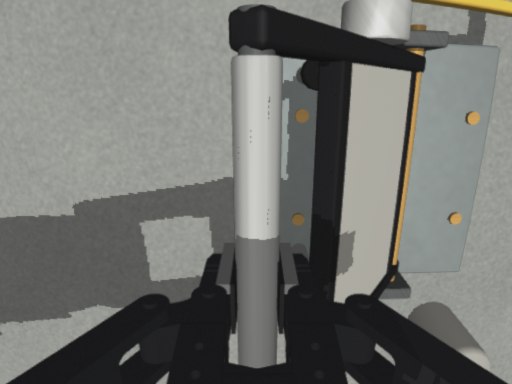

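apply_moves(motion="-1 0 0.004 -0.003 0; -1 0 0.009 -0.006 0; -1 0 0.018 -0.012 0; -1 0 0.027 -0.0175 0; -1 0 0.0366 -0.0224 0; -1 0 0.0464 -0.027 0; -1 0 0.0564 -0.031 0; -1 0 0.0666 -0.0342 0; -1 0 0.0769 -0.0372 0; -1 0 0.083 -0.0385 0; -1 0 0.0874 -0.0396 0; -1 0 0.0874 -0.0396 0; -1 0 0.0874 -0.0396 0")

```text
clock: 7.82
eef_pos: [574.3, 53.8, 400.9]
tcp_rot: [3.14, -0.0, 1.619]
contact_force: [-1.8, 1.2, 6.9]
opening: 0.192
```

Run:
```python
from fit import *
s=r.sense(); print(s["clock"],s["eef_pos"],s["tcp_rot"],s["contact_force"],s["wrist_torque"],s["opening"])
for n in ["side","top"]:
    f=grab_frame(n)
    for q in ["kick_peg","grip_bar","hub_mid"]: print(n,q,[(d["point"],d["conf"]) for d in spotter.place_of(q,n)[:2]])
    a=cv2.cvtColor(f["img"],cv2.COLOR_RGB2BGR)
    a=cv2.resize(a[120:280,150:350],None,fx=3.6,fy=3.6)
    cv2.imwrite(f"pics/{n}5.png",a)
```

```text
7.8167 [574.32578919  53.82083441 400.87339089] [ 3.13986414e+00 -2.59935426e-04  1.61928642e+00] [-1.81441862  1.20401895  6.85546222] [0.16426171 0.24029406 0.0086577 ] 0.19171546115749669
side kick_peg [([689.3, 215.5, 37.8], 0.6)]
side grip_bar [([576.4, 53.1, 242.2], 0.85)]
side hub_mid [([589.9, 184.8, 131.1], 0.88)]
top kick_peg []
top grip_bar [([591.0, 190.1, 134.6], 0.65)]
top hub_mid [([589.0, 190.1, 134.5], 0.6)]
```

View pics/side5.png

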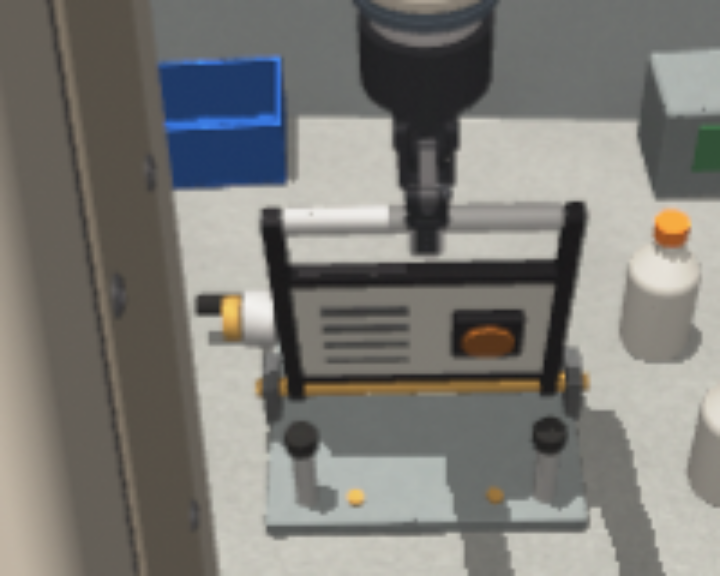

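apply_moves(motion="-1 0 0.005 -0.0009 0; -1 0 0.0105 -0.0018 0; -1 0 0.021 -0.0032 0; -1 0 0.03 -0.0038 0; -1 0 0.037 -0.0041 0; -1 0 0.041 -0.0042 0; -1 0 0.0427 -0.0042 0; -1 0 0.0427 -0.0042 0; -1 0 0.0427 -0.0042 0; -1 0 0.0427 -0.0042 0; -1 0 0.0427 -0.0042 0; -1 0 0.0427 -0.0042 0; -1 0 0.0427 -0.0042 0")

```text
clock: 9.3
eef_pos: [616.9, 55.9, 404.9]
tcp_rot: [3.14, -0.0, 1.619]
contact_force: [0.6, 2.1, 6.2]
opening: 0.192
```

Run:
```python
from fit import *
s=r.sense(); print(s["clock"],s["eef_pos"],s["tcp_rot"],s["contact_force"],s["wrist_torque"],s["opening"])
for n in ["side","top"]:
    f=grab_frame(n)
    for q in ["kick_peg","grip_bar","hub_mid","hinge_mid","stand","bottle","bottle_a","brass_a","sampler_a"]:
        try: print(n,q,[(d["point"],d["conf"]) for d in spotter.place_of(q,n)[:2]])
        except Exception as e: pass
    a=cv2.cvtColor(f["img"],cv2.COLOR_RGB2BGR)
    a=cv2.resize(a[120:280,150:350],None,fx=3.6,fy=3.6)
    cv2.imwrite(f"pics/{n}6.png",a)
print(r.sense()["eef_pos"])
```

```text
9.3 [616.88696441  55.92892997 404.90741746] [ 3.13965286e+00 -3.45667873e-04  1.61934622e+00] [0.63359132 2.06658323 6.17813726] [ 0.21790778 -0.07891184 -0.02950374] 0.19242543089774633
side kick_peg [([687.6, 216.0, 21.6], 0.56)]
side grip_bar [([616.3, 58.2, 248.6], 0.84)]
side hub_mid [([611.6, 186.5, 132.7], 0.86)]
side hinge_mid [([616.1, 58.3, 33.4], 0.56)]
side stand [([618.7, 54.6, -1.7], 0.62)]
side bottle [([558.8, -167.7, 0.3], 0.72), ([704.6, -126.9, -1.1], 0.56)]
side bottle_a [([558.8, -167.7, 0.3], 0.72), ([704.6, -126.9, -1.1], 0.56)]
side brass_a [([617.0, 55.2, 34.0], 0.74)]
side sampler_a []
top kick_peg [([688.4, 220.2, 21.0], 0.75)]
top grip_bar [([616.8, 58.9, 35.8], 0.63)]
top hub_mid [([611.2, 191.6, 136.4], 0.64)]
top hinge_mid [([617.7, 59.4, 36.6], 0.87)]
top stand [([610.0, 54.3, 4.2], 0.92)]
top bottle [([560.2, -168.2, 0.9], 0.94), ([697.7, -127.9, 1.0], 0.56)]
top bottle_a [([560.2, -168.2, 0.9], 0.94), ([697.7, -127.9, 1.0], 0.56)]
top brass_a [([526.9, 266.4, -2.4], 0.72), ([592.8, 298.0, 1.4], 0.68)]
top sampler_a [([473.7, 438.4, -1.1], 0.69), ([574.2, 421.3, -0.2], 0.66)]
[616.89776809  55.94913837 404.93950953]
```

View pics/side6.png

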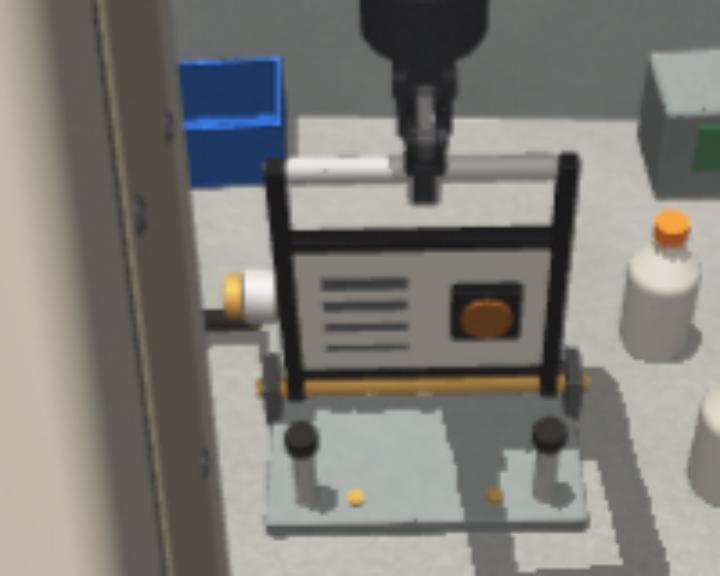

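View pics/top6.png

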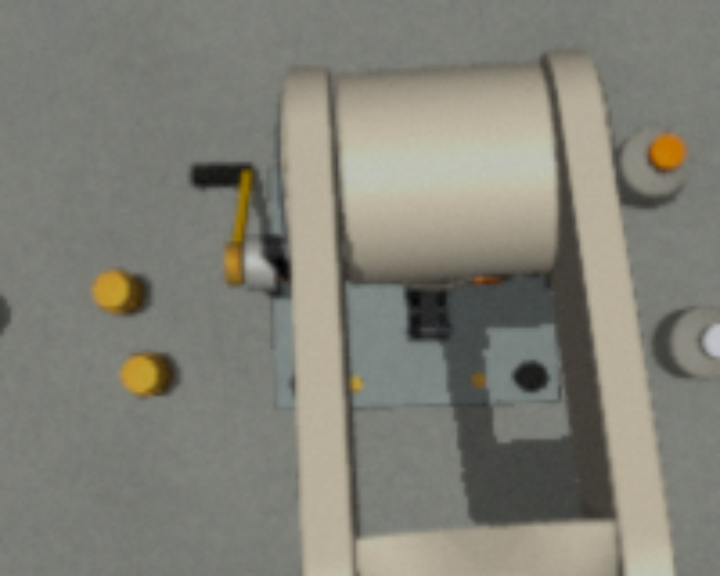

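Run:
```python
from rig import r
print(max(abs(r.sense()["qvel"]))); print(r.sign_off())
```

```text
0.0014859519435999793
the job is handed in; nothing more can be done
None
```

The job is handed in at about 10 s on the clock, with the arm still holding the panel upright by its steel bar.

With the panel lying on its buffers, I pushed the kickstand's peg over centre with the closed fingers. I confirmed it had dropped fully: all three cameras put the peg within about 5 mm of its expected height of 75 mm. Only then did I grip the bar with 50 N and swing the panel up along its arc.

**Last checks:**
- **Upright:** the bar was found at x = 616.3 mm, against 617 mm for the hinge axis, at a height of 249 mm (expected 250 mm). The peg was clear of the bench at about 21 mm (expected 22 mm).
- **Still:** external forces were about 6 N, and the fastest joint speed was 0.0015 rad/s.
- **Bystanders:** the last pictures show the bottles, brass fittings and samplers within about 4 mm of where they started, which is detector noise.

**Disagreements:**
- The peg's x was about 4 mm off the prediction, which is within the detector's stated error.
- Late in the job some detections were wrong or missing because the arm blocked the view. The top camera reported the hinge as the grip bar, and the side camera saw no samplers and no true brass fitting.

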